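# Sort the grinding attachments back into their places

### The job

Clear the mixed grinding attachments off the bench: slip both grinding wheels, hub up, over the post of the spindle stand, the large white one at the bottom and the small green one on top of it; stand the steel wire brush upright in the red crate; and stand the brass wire brush and the orange flap wheel upright side by side in the yellow tray. Leave the bottle and the hammer where they are.

Things in the scene. Friction and masses are not known exactly. Their poses are not given: they have to be found in the camera images.
- wheel_large: Large white grinding wheel, disc 90 mm in diameter. It lies flat with the hub up, and is round about its z axis (yaw means nothing). A round hole of 24 mm diameter runs right through disc and hub. Origin: centre of its underside, z up along the hub. On the 18 mm thick disc stands a bright steel hub of 42 mm outside diameter, from 18 to 48 mm above the underside: the natural grip, best near 43 mm. About 0.38 kg.
- wheel_small: Small green grinding wheel, disc 62 mm in diameter. It lies flat with the hub up, and is round about its z axis (yaw means nothing). A round hole of 24 mm diameter runs right through disc and hub. Origin: centre of its underside, z up along the hub. On the 18 mm thick disc stands a bright steel hub of 42 mm outside diameter, from 18 to 48 mm above the underside: the natural grip, best near 43 mm. About 0.22 kg.
- brush_steel: Steel wire cup brush: silver-grey cup of bristles, 54 mm across and 38 mm high. It stands on its round bottom, upright, and is round about its z axis (yaw means nothing). Origin: centre of its underside, z up along the shank. From 38 to 74 mm above the underside a plain steel shank of 22 mm diameter stands up: the natural grip, best at 60 to 65 mm. About 0.22 kg.
- brush_brass: Brass wire cup brush: yellow brass cup of bristles, 54 mm across and 38 mm high, otherwise the same as the steel one. It stands on its round bottom, upright, and is round about its z axis (yaw means nothing). Origin: centre of its underside, z up along the shank. From 38 to 74 mm above the underside a plain steel shank of 22 mm diameter stands up: the natural grip, best at 60 to 65 mm. About 0.22 kg.
- flap_wheel: Flap wheel: orange and red drum of abrasive flaps, 56 mm across over the flaps (solid core 52 mm) and 38 mm high. It stands on its round bottom, upright, and is round about its z axis (yaw means nothing). Origin: centre of its underside, z up along the shank. From 38 to 74 mm above the underside a plain steel shank of 22 mm diameter stands up: the natural grip, best at 60 to 65 mm. About 0.14 kg.
- spindle: Spindle stand, fixed to the bench: a round blue base 100 mm in diameter and 12 mm thick, with a thin upright steel post of 10 mm diameter and a round tip in its middle, the tip 81 mm above the bench. Origin: centre of the underside of the base, z up along the post. A wheel slipped over the post has about 7 mm of play to every side. The first wheel's underside comes to rest 12 mm above the bench; a second rests on the hub of the first, its underside 60 mm above the bench.
- crate: Red open crate, fixed to the bench, 125 x 125 mm outside, 40 mm high, walls and floor 4 mm thick. Origin: centre of its underside, x and y along its sides.
- tray: Yellow open tray, fixed to the bench, 110 mm (its x) by 190 mm (its y) outside, 28 mm high, walls and floor 4 mm thick: room for two attachments side by side along y, about 45 mm either side of the middle. Origin: centre of its underside.
- oil_bottle: Bystander: amber bottle with a black cap, 60 mm in diameter, 150 mm high, standing to the right of the work. Not to be disturbed. Origin: centre of its underside.
- hammer: Bystander: hammer with a wooden handle, about 0.26 m long, lying to the left of the work with its handle along -x. Not to be disturbed. Origin: about the middle of its length, on its underside.

How it is judged:
At the end, for the whole second after the job is handed in: Over the post: large wheel on the base, small wheel on its hub (12 mm sideways, 6 mm in height); steel brush on the crate floor; brass brush and flap wheel on the tray floor; all upright within 7 degrees, released, at rest; bottle and hammer moved under 30 mm (horizontal distance between each of wheel_large, wheel_small and spindle below 0.012 m and z of wheel_large in the frame of spindle between 0.006 and 0.018 m and z of wheel_small in the frame of spindle between 0.054 and 0.066 m and x of brush_steel in the frame of crate between -0.04 and 0.04 m and y of brush_steel in the frame of crate between -0.04 and 0.04 m and z of brush_steel in the frame of crate between -0.004 and 0.012 m and x of brush_brass in the frame of tray between -0.035 and 0.035 m and y of brush_brass in the frame of tray between -0.075 and 0.075 m and z of brush_brass in the frame of tray between -0.004 and 0.012 m and x of flap_wheel in the frame of tray between -0.035 and 0.035 m and y of flap_wheel in the frame of tray between -0.075 and 0.075 m and z of flap_wheel in the frame of tray between -0.004 and 0.012 m and angle between each of wheel_large, wheel_small, brush_steel, brush_brass, flap_wheel's own z axis and vertical below 0.12 rad and linear speed of each of wheel_large, wheel_small, brush_steel, brush_brass, flap_wheel below 0.02 m/s and angular speed of each of wheel_large, wheel_small, brush_steel, brush_brass, flap_wheel below 0.2 rad/s and distance of each of oil_bottle, hammer from where it was at the start of the episode below 0.03 m); the robot touches nothing.
It fails at once if the bottle is knocked over or shoved away (angle between oil_bottle's own z axis and vertical above 0.5 rad or distance of oil_bottle from where it was at the start of the episode above 0.03 m).
It fails at once if the hammer is shoved away (distance of hammer from where it was at the start of the episode above 0.03 m).
It also fails if it takes over 109 s, if anything falls off the work surface, if the arm or the gripper's body presses on something with over 40 N, if the wrist force passes 120 N, or if a joint passes its speed limit or range.

### The arm

A 7-joint arm with a two-finger parallel gripper is mounted at the origin on the work surface. World frame = base frame: x ahead of the robot, y to its left, z up, the work surface at z = 0. Lengths are in m, angles in rad, forces in N, time in s.
With the tool pointing down it reaches from about 0.425 to 0.95 m from the base axis. Payload 4.7 kg.
Tool frame: the origin (TCP) lies between the finger pads; the fingertips stand 25 mm ahead of it and the grasp point (between the pads) lies 6 mm ahead of it; x points along the fingers, z is the direction in which the jaws open and shut, and the axes are right-handed (so a half turn about x gives the same grasp; the last joint's range is limited). The gripper opens to 85 mm and grips with 20 to 120 N. Pads are 22 mm wide; open, the fingers measure 114 mm over their backs; the gripper's body (76 mm by 85 mm) begins 54 mm behind the grasp point. The pads swing forward as they close: fully open they stand 13 mm farther back than shut.
Start: joints at [-1.307, 0.469, -0.049, 1.532, 0.024, 1.141, -0.082], TCP at [0.195, 0.646, 0.256] pointing down, gripper open.
Joint ranges: [-2.59, 2.59], [-0.33, 1.99], [-1.39, 1.29], [0.1, 2.45], [-1.04, 4.18], [0.21, 1.99], [-2.66, 2.66]. Speed limits (rad/s): [2.57, 2.57, 3.14, 3.14, 3.14, 3.14, 3.14].

### API

Orientations are given as a 3x3 rotation matrix whose columns are the frame's x, y, z axes.
In Python, from rig import * gives the robot as it stands. Calls block until the motion is done:
- movep(position, orientation): joint-space move of the TCP to a pose.
- move_l(position, attitude=None, feed=0.15, until_force=None): straight line of the TCP; attitude=None keeps the orientation; feed is the mean speed in m/s. With until_force (N) it stops when the force on the tool has changed by that much, and returns True; else False.
- move_joints(angles): joint-space move.
- command_gripper(opening, newtons=None): finger opening in m; newtons is the grip in N (None keeps the last); returns when the fingers have stopped.
- sleep(seconds).
- inverse_kinematics(position, orientation): joint angles nearest the present ones, or None.
- sense(): the state.
- camera(name): name is "scene" or "top" or "wrist"; returns (picture, depth): 384x512x3 uint8, red, green, blue; 384x512 float32, m along the optical axis (not along the pixel's ray), 0 where there is no reading.
- camera_params(name): a dict with "K" (3x3 intrinsics, pixels), "dist" ([k1, k2, p1, p2, k3] as OpenCV has them; the pictures are not rectified), "position" and "rotation" of the camera in the world; the wrist camera has in their place "tool_from_camera" (4x4, takes a point from camera to tool coordinates, whose origin is the TCP and whose axes are the tool frame's). Camera axes: x right, y down, z forward; pixel columns grow to the right and rows downward; lengths in m; the calibration is good to about 2 mm. A picture is of the moment at which its call begins: read the wrist's pose just before it. camera_params takes no time and is no camera call.
A pose or a line that the arm cannot do raises Unreachable and nothing moves.
- finish_job(): hands the job in, once; it reports no verdict.
The state is a dict: "time_s": time; "joint_pos": joint angles; "qd": joint speeds; "joint_efforts": joint torques, N m; "position": TCP position; "tcp_rot": TCP orientation; "wrist_force": force on the tool from outside, world axes, zero at the start; "ft_torque": the same for the moment, N m; "finger_gap": finger opening in m.
Only numpy, scipy, OpenCV 4.12 (cv2) and the standard library are available. Lean on these libraries where they do the work, as an engineer would, in place of code of your own. Each camera call takes 0.05 s, during which the arm holds its last target. There are 200 camera calls.

## Working session

There is one attempt and no reset: what is moved stays moved. The work goes in short steps, each a Python script; the robot and the scene stay as the last script left them, time stands still between calls to the robot, and variables do not carry over. Pictures are saved under pics/ and viewed, about 12 in all and at most 16, crops included, and the job is handed in when it is done.

```bash
mkdir -p pics; ls; cat > h.py <<'E'
from rig import *
import numpy as np, cv2
def save(name, img): cv2.imwrite('pics/'+name+'.png', cv2.cvtColor(img, cv2.COLOR_RGB2BGR))
def pose(cam, st=None):
    p=camera_params(cam)
    if 'position' in p: return np.array(p['K']),np.array(p['dist']),np.array(p['rotation']),np.array(p['position'])
    T=np.eye(4);T[:3,:3]=st['tcp_rot'];T[:3,3]=st['position'];T=T@np.array(p['tool_from_camera'])
    return np.array(p['K']),np.array(p['dist']),T[:3,:3],T[:3,3]
def onplane(uv,z,cam,st=None):
    "pixel -> world point at height z"
    K,d,R,t=pose(cam,st)
    q=cv2.undistortPoints(np.array(uv,float).reshape(-1,1,2),K,d).reshape(-1,2)
    r=np.c_[q,np.ones(len(q))]@R.T
    return t+r*((z-t[2])/r[:,2])[:,None]
def cloud(depth,cam,st=None):
    K,d,R,t=pose(cam,st)
    v,u=np.mgrid[:depth.shape[0],:depth.shape[1]]
    q=cv2.undistortPoints(np.c_[u.ravel(),v.ravel()].astype(float).reshape(-1,1,2),K,d).reshape(-1,2)
    P=(np.c_[q,np.ones(len(q))]*depth.reshape(-1,1))@R.T+t
    P[depth.ravel()==0]=np.nan
    return P.reshape(*depth.shape,3)
E
python3 - <<'E'
from h import *
im,d=camera('top'); save('top',cv2.resize(im,None,fx=1.5,fy=1.5)); np.savez('top.npz',im=im,d=d)
im2,d2=camera('scene'); save('scene',cv2.resize(im2,None,fx=1.5,fy=1.5))
for c in('top','scene','wrist'): print(c,camera_params(c))
s=sense();print(s)
E
```

```text
pics
top {'K': array([[473.16487056,   0.        , 255.772696  ],
       [  0.        , 473.16487056, 199.85664513],
       [  0.        ,   0.        ,   1.        ]]), 'dist': array([-0.16264047,  0.        ,  0.        ,  0.        ,  0.        ]), 'position': array([0.18474123, 0.01857767, 1.74335627]), 'rotation': array([[-6.98068035e-04, -9.81077392e-01,  1.93614728e-01],
       [-9.99974862e-01, -6.81313773e-04, -7.05768637e-03],
       [ 7.05604892e-03, -1.93614788e-01, -9.81052255e-01]])}
scene {'K': array([[457.19340155,   0.        , 256.55931252],
       [  0.        , 457.19340155, 195.06160603],
       [  0.        ,   0.        ,   1.        ]]), 'dist': array([0.03228295, 0.        , 0.        , 0.        , 0.        ]), 'position': array([1.31843865, 0.07093119, 1.19276415]), 'rotation': array([[-0.1010259 ,  0.82220078, -0.56016037],
       [ 0.99476785,  0.09207662, -0.04425849],
       [ 0.01518831, -0.56170078, -0.82720103]])}
wrist {'K': array([[321.61333566,   0.        , 255.6907906 ],
       [  0.        , 321.61333566, 189.60162305],
       [  0.        ,   
[... 610 characters left out ...]
qd': array([-3.77233705e-04, -1.42836817e-03,  4.60629205e-04, -4.09311938e-05,
       -2.22098366e-03, -1.16113001e-03,  1.50153784e-03]), 'joint_efforts': array([ 1.08782315e-03, -5.11515605e+01, -4.65369481e-02, -2.38391393e+01,
        1.08863635e-02,  4.33022957e-03, -1.26424055e-05]), 'position': array([0.19468096, 0.64582393, 0.25535809]), 'tcp_rot': array([[-4.28642817e-04, -9.57452272e-01,  2.88591343e-01],
       [-1.69786554e-03,  2.88591650e-01,  9.57450770e-01],
       [-9.99998467e-01, -7.95849013e-05, -1.74932796e-03]]), 'wrist_force': array([ 0.06974165, -0.50924214, -0.49655799]), 'ft_torque': array([-0.03345929,  0.00394156,  0.01609309]), 'finger_gap': 0.08573424243240264}
```

View pics/top.png

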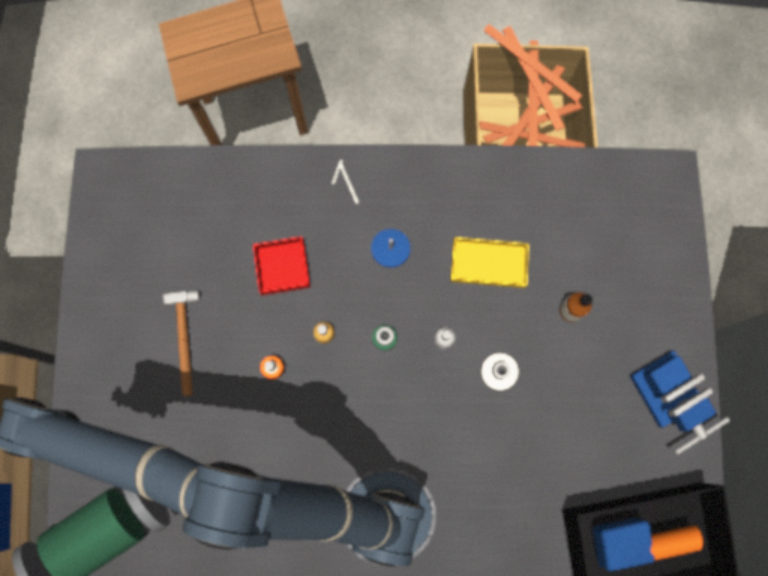

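View pics/scene.png

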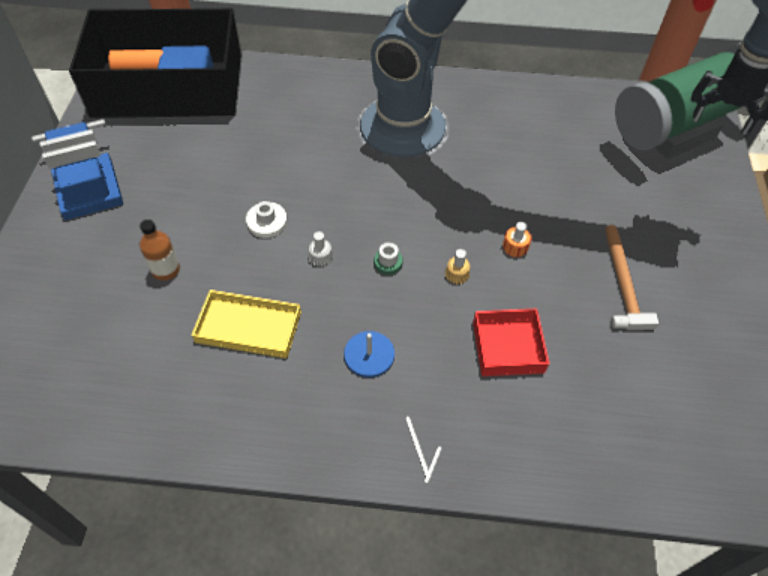

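The top view shows, in 1.5x pixels: large wheel (500,371), small wheel (385,337), steel brush (445,338), brass brush (323,331), flap wheel (271,367), spindle base (391,248), crate (282,265), tray (490,262), bottle (575,307) and hammer (183,345). The scene view agrees. I'll segment by depth, then take wrist close-ups.

```bash
python3 - <<'E'
from h import *
z=np.load('top.npz');P=cloud(z['d'],'top')
o=lambda U:[(U[0]+.5)/1.5-.5,(U[1]+.5)/1.5-.5]
for n,U,h in [('wl',(500,371),.018),('ws',(385,336),.048),('steel',(446,333),.074),('brass',(323,326),.074),('flap',(271,364),.074),('spin',(391,248),.012),('crate',(282,265),.02),('tray',(490,262),.014),('bottle',(575,307),.07),('hamtop',(181,297),.02),('hambot',(187,393),.01)]:
    u,v=o(U); w=P[int(v)-12:int(v)+13,int(u)-12:int(u)+13].reshape(-1,3); m=w[:,2]>h*.6
    print(n,onplane([[u,v]],h,'top')[0].round(3), np.nanmedian(w[m],0).round(3) if m.any() else '', np.nanmax(w[:,2]).round(3))
R=np.array([[0,-1,0],[0,0,-1],[-1,0,0]],float); 
for z in (1,-1):
  R=np.c_[[0,0,-1],np.cross([0,z,0],[0,0,-1]),[0,z,0]].astype(float)
  print(z,'cam offset',R@camera_params('wrist')['tool_from_camera'][:3,3], 'view dir',R@camera_params('wrist')['tool_from_camera'][:3,2])
  for p in ([.45,.05,.35],[.45,-.2,.3],[.65,0,.3]): print(p,inverse_kinematics(p,R))
E
```

```text
wl [ 0.348 -0.278  0.018] [ 0.347 -0.274  0.019] 0.059
ws [0.431 0.004 0.048] [0.434 0.006 0.045] 0.056
steel [ 0.434 -0.141  0.074] [ 0.43  -0.14   0.071] 0.082
brass [0.451 0.152 0.074] [0.445 0.156 0.071] 0.081
flap [0.36  0.274 0.074] [0.356 0.276 0.071] 0.081
spin [ 0.66  -0.012  0.012] [ 0.661 -0.01   0.013] 0.082
crate [0.614 0.262 0.02 ] [0.634 0.271 0.014] 0.03
tray [ 0.624 -0.262  0.014] [ 0.635 -0.265  0.01 ] 0.036
bottle [ 0.498 -0.458  0.07 ] [ 0.496 -0.453  0.102] 0.157
hamtop [0.532 0.515 0.02 ] [0.53  0.515 0.023] 0.036
hambot [0.293 0.491 0.01 ] [0.314 0.49  0.02 ] 0.032
1 cam offset [-0.07045914 -0.00054098  0.11763608] view dir [ 2.75757878e-01  8.65126009e-04 -9.61226739e-01]
[0.45, 0.05, 0.35] [-6.47784814e-01  2.81080754e-03  4.50817202e-01  1.92017841e+00
 -1.30462437e-03  1.21888453e+00  1.37427686e+00]
[0.45, -0.2, 0.3] [-0.64061538  0.20718191  1.14496671  1.94018534 -0.20930235  1.1234615
  2.15858269]
[0.65, 0, 0.3] [-0.38159282  0.41384889  0.4462557   1.56481778 -0.18690917  1.20544812
  1.66954364]
-1 cam offset [0.07045914 0.00054098 0.11763608] view dir [-2.75757878e-01 -8.65126009e-04 -9.61226739e-01]
[0.45, 0.05, 0.35] [-0.88492972 -0.00907259  0.68939854  1.92942208  0.00614688  1.21917743
 -1.76846483]
[0.45, -0.2, 0.3] [-0.71861287  0.25783701  1.27276346  1.94205444 -0.27200639  1.13672301
 -0.90944175]
[0.65, 0, 0.3] [-0.61419737  0.48252703  0.80766936  1.57821642 -0.36278748  1.2373654
 -1.3142962 ]
```

```bash
cat >> h.py <<'E'
def Rr(p):
    "tool down, jaw along the radius through p"
    a=np.arctan2(p[1],p[0]); z=np.array([np.cos(a),np.sin(a),0]); x=np.array([0,0,-1.]); return np.c_[x,np.cross(z,x),z]
E
python3 - <<'E'
from h import *
t0=sense()['time_s']
for i,a in enumerate((.45,0,-.5)):
    if i==0: move_joints([-a,.3,0,1.7,0,1.14,0])
    p=np.array([.5*np.cos(a),.5*np.sin(a),.33]); movep(p,Rr(p))
    s=sense(); im,d=camera('wrist'); np.savez(f'w{i}.npz',im=im,d=d,R=s['tcp_rot'],p=s['position']); save(f'w{i}',cv2.resize(im,None,fx=1.5,fy=1.5,interpolation=cv2.INTER_CUBIC))
    print(s['time_s'],s['joint_pos'].round(3),s['position'].round(4))
for n,p in dict(wl=(.348,-.278,.045),ws=(.432,.005,.045),st=(.432,-.141,.066),br=(.449,.153,.066),fl=(.358,.275,.066),sp=(.66,-.012,.25),spl=(.66,-.012,.055),cr=(.614,.262,.07),t1=(.624,-.217,.07),t2=(.624,-.307,.07)).items():
    q=inverse_kinematics(p,Rr(p)); print(n, None if q is None else np.round(q,2))
E
```

```text
2.6083 [-0.51   0.119 -0.03   1.839  0.004  1.182 -0.088] [0.4496 0.2184 0.3307]
3.55 [-0.258  0.115  0.188  1.848 -0.024  1.181 -0.058] [0.5001 0.0021 0.3297]
4.575 [ 0.014  0.114  0.441  1.86  -0.054  1.179 -0.023] [ 0.4399 -0.2375  0.3298]
wl [ 0.25  0.46  0.4   2.26 -0.37  0.49  0.28]
ws [-0.26  0.42  0.18  2.28 -0.16  0.46  0.07]
st [-0.02  0.41  0.29  2.22 -0.23  0.54  0.13]
br [-0.44  0.42  0.03  2.17 -0.02  0.55 -0.07]
fl [-0.56  0.41 -0.23  2.21  0.17  0.55 -0.26]
sp [-0.2   0.45  0.22  1.59 -0.11  1.11  0.03]
spl [-0.18  0.66  0.19  1.74 -0.18  0.76  0.08]
cr [-0.49  0.65  0.03  1.7  -0.03  0.79 -0.04]
t1 [ 0.03  0.66  0.35  1.74 -0.3   0.8   0.19]
t2 [ 0.11  0.72  0.43  1.65 -0.37  0.85  0.24]
```

View pics/w0.png

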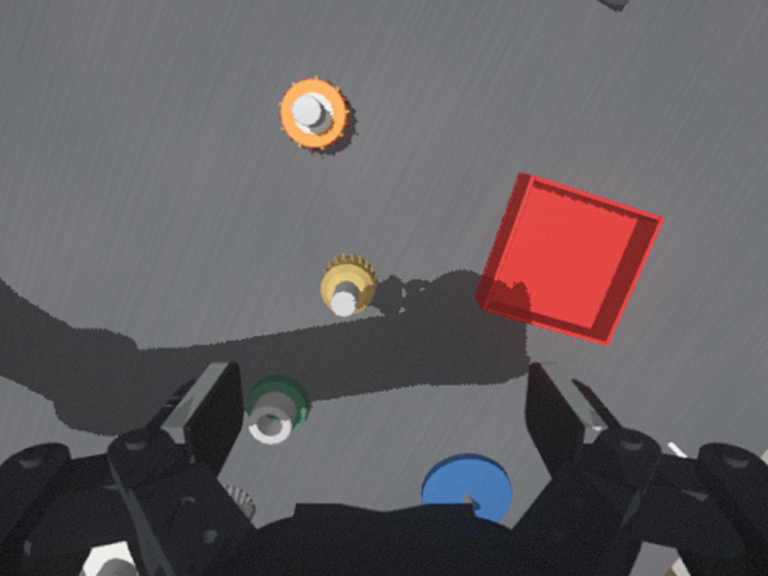

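View pics/w1.png

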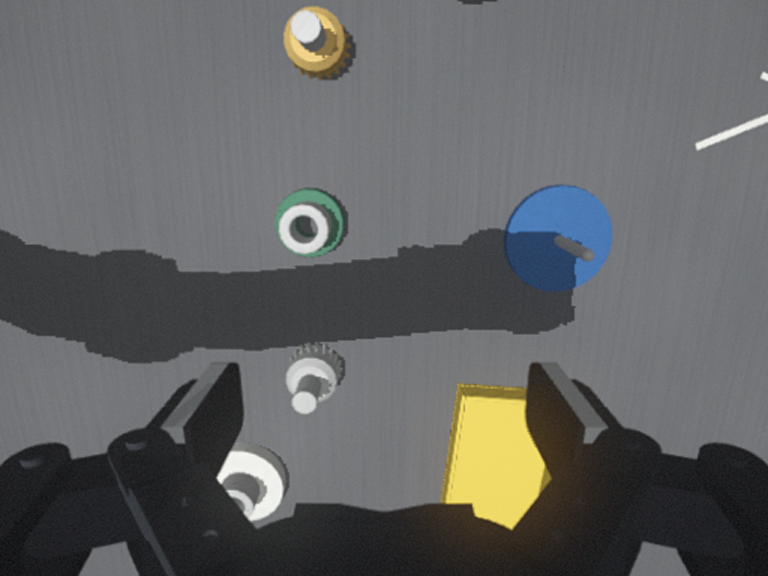

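View pics/w2.png

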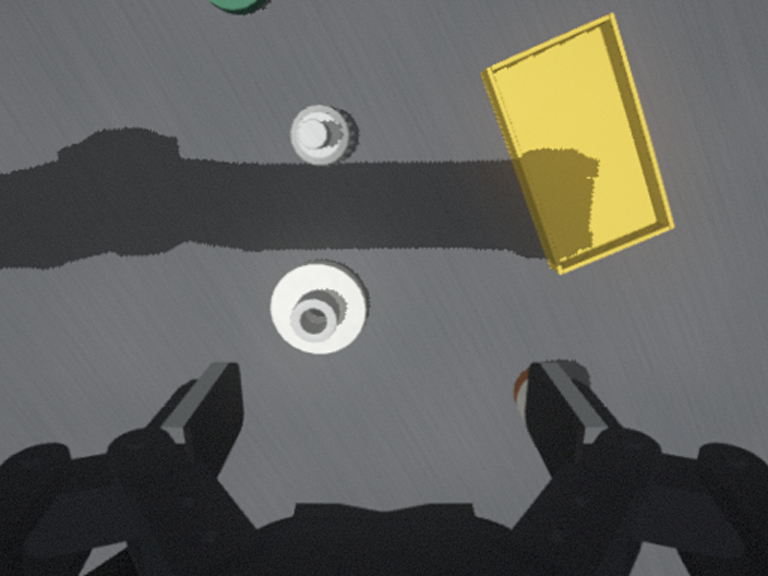

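Wrist views, 1.5x pixels:
- **w0:** flap shank top (308,110), brass top (343,302), crate rim corners about (521,174), (662,218), (608,343) and (480,306).
- **w1:** small hub (303,229), steel top (304,402), blue base (558,238), post tip (589,254).
- **w2:** steel top (312,133), large hub (315,320), tray corners (485,72), (613,14), (673,227) and (559,273).

```bash
python3 - <<'E'
from h import *
def f(i,U,z):
    w=np.load(f'w{i}.npz'); st=dict(tcp_rot=w['R'],position=w['p'])
    return onplane([[(a+.5)/1.5-.5,(b+.5)/1.5-.5] for a,b in U],z,'wrist',st)
pr=lambda n,x:print(n,x[:,:2].round(4).tolist())
pr('flap',f(0,[(308,110)],.074));pr('brass',f(0,[(343,302)],.074));pr('brass',f(1,[(306,25)],.074))
pr('ws',f(0,[(270,424)],.048));pr('ws',f(1,[(303,229)],.048));pr('steel',f(1,[(304,402)],.074));pr('steel',f(2,[(312,133)],.074))
pr('wl',f(2,[(315,320)],.048));pr('wl',f(2,[(319,307)],.018));pr('base',f(1,[(558,238)],.012));pr('tip',f(1,[(589,254)],.08))
c=f(0,[(521,174),(662,218),(608,343),(480,306)],.04);pr('crate',c);print(c.mean(0))
c=f(2,[(485,72),(613,14),(673,227),(559,273)],.028);pr('tray',c);print(c.mean(0))
# base ellipse fit by colour
w=np.load('w1.npz');h=cv2.cvtColor(w['im'],cv2.COLOR_RGB2HSV);m=cv2.inRange(h,(100,110,30),(125,255,255))
cs=max(cv2.findContours(m,0,1)[0],key=cv2.contourArea);e=cv2.fitEllipse(cv2.convexHull(cs));print(e)
print(onplane([e[0]],.012,'wrist',dict(tcp_rot=w['R'],position=w['p'])))
E
```

```text
flap [[0.3574, 0.2805]]
brass [[0.4427, 0.1567]]
brass [[0.4439, 0.1559]]
ws [[0.4325, 0.0072]]
ws [[0.432, 0.0056]]
steel [[0.4307, -0.1413]]
steel [[0.4306, -0.1416]]
wl [[0.3496, -0.2762]]
wl [[0.3503, -0.2743]]
base [[0.6597, -0.0075]]
tip [[0.6606, -0.0077]]
crate [[0.5313, 0.3118], [0.6604, 0.3346], [0.6814, 0.2159], [0.5565, 0.1955]]
[0.60740303 0.26446822 0.04      ]
tray [[0.5734, -0.1626], [0.6839, -0.1707], [0.6679, -0.3571], [0.5602, -0.3472]]
[ 0.62133475 -0.25939692  0.028     ]
((371.6648254394531, 158.38282775878906), (68.3448257446289, 73.73465728759766), 50.975765228271484)
[[ 0.65943241 -0.00733619  0.012     ]]
```

```bash
cat >> h.py <<'E'
def pick(p,zg,N=60,gap=.085):
    a=[p[0],p[1],.16]; movep(a,Rr(p)); move_l([p[0],p[1],zg],feed=.12)
    command_gripper(0,N); s=sense(); print('grip gap',s['finger_gap'].round(4),'at',s['position'].round(4),'t',s['time_s'].round(1))
def place(p,zg,floor,carry,gap=None,src=None):
    """floor: support height under the object; carry: TCP height for travel"""
    s=sense()['position']; move_l([s[0],s[1],carry],feed=.2)
    print('lift gap',sense()['finger_gap'].round(4),'F',sense()['wrist_force'].round(1))
    movep([p[0],p[1],carry],Rr(p)); move_l([p[0],p[1],zg+floor+.015],feed=.15); sleep(.2)
    hit=move_l([p[0],p[1],zg+floor-.003],feed=.03,until_force=6)
    s=sense(); print('hit',hit,'z err',(s['position'][2]-zg-floor).round(4),s['position'].round(4))
    command_gripper(gap or .085); move_l([p[0],p[1],zg+floor+.11],feed=.2); print('t',sense()['time_s'].round(1))
WL,WS,ST,BR,FL,SP=(.3500,-.2755),(.4320,.0060),(.4307,-.1414),(.4433,.1563),(.3574,.2805),(.6600,-.0076)
CR=(.6074,.2645); T1=(.6247,-.2146); T2=(.6178,-.3042)
E
python3 - <<'E'
from h import *
pick(WL,.046); place(SP,.046,.012,.19)
p=(.60,-.0076,.25); movep(p,Rr(p))
s=sense(); im,d=camera('wrist'); save('c1',cv2.resize(im,None,fx=1.5,fy=1.5))
E
```

```text
Traceback (most recent call last):
  File "h.py", line 27, in pick
    command_gripper(0,N); s=sense(); print('grip gap',s['finger_gap'].round(4),'at',s['position'].round(4),'t',s['time_s'].round(1))
                                                      ^^^^^^^^^^^^^^^^^^^^^
AttributeError: 'float' object has no attribute 'round'
```

The wheel is gripped. Only the print failed, so I'll fix that and carry on.

```bash
sed -i "s/s\['finger_gap'\].round(4)/round(s['finger_gap'],4)/; s/sense()\['finger_gap'\].round(4)/round(sense()['finger_gap'],4)/; s/s\['time_s'\].round(1)/round(s['time_s'],1)/; s/sense()\['time_s'\].round(1)/round(sense()['time_s'],1)/; s/(s\['position'\]\[2\]-zg-floor).round(4)/round(s['position'][2]-zg-floor,4)/" h.py
python3 - <<'E'
from h import *
s=sense(); print(s['finger_gap'],s['position'].round(4),s['time_s'])
place(SP,.046,.012,.19)
p=(.60,-.0076,.25); movep(p,Rr(p))
s=sense(); im,d=camera('wrist'); save('c1',cv2.resize(im,None,fx=1.5,fy=1.5))
E
```

```text
0.04101336033897116 [ 0.35   -0.2753  0.0467] 7.0167
lift gap 0.0404 F [-0.1  0.1 -5.1]
hit True z err 0.0009 [ 0.6599 -0.0076  0.0589]
t 12.2
```

View pics/c1.png

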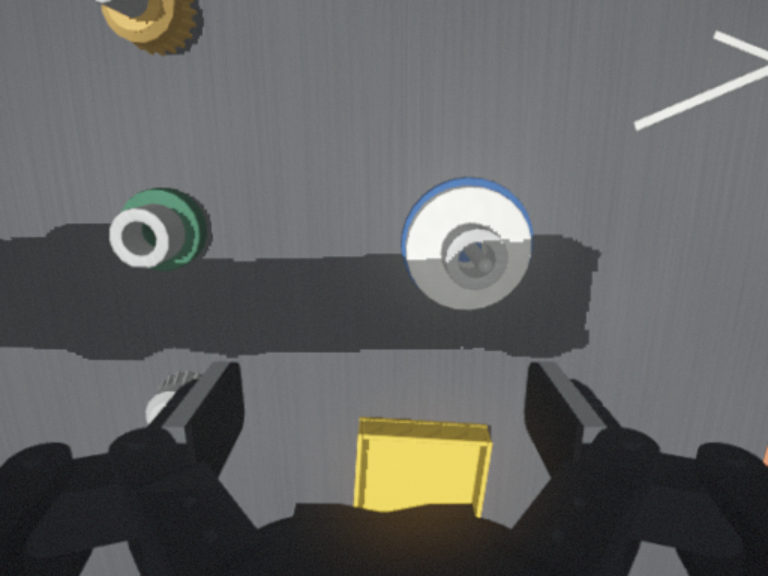

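The large wheel is seated: its white disc at (467,248) is centred on the blue base, with the post tip showing in the hub at (485,262). Small wheel and steel brush next.

```bash
python3 - <<'E'
from h import *
pick(WS,.046); place(SP,.046,.060,.22)
p=(.60,-.0076,.27); movep(p,Rr(p))
im,d=camera('wrist'); save('c2',cv2.resize(im,None,fx=1.5,fy=1.5))
E
```

```text
grip gap 0.0406 at [0.4324 0.006  0.0468] t 15.2
lift gap 0.0404 F [ 0.5 -0.5 -2.4]
hit True z err 0.0009 [ 0.6599 -0.0076  0.1069]
t 19.8
```

View pics/c2.png

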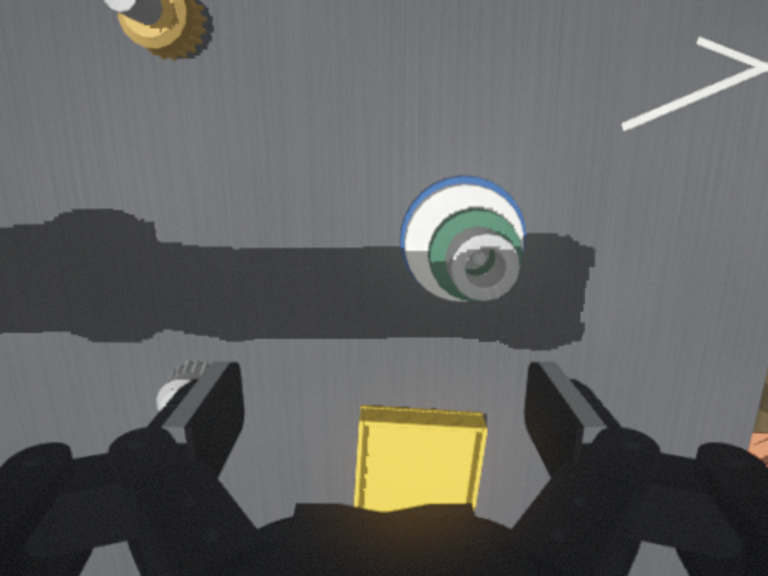

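Both wheels are stacked: the green hub at (483,265) is concentric with the white disc, post tip visible. Now the brushes and the flap wheel.

```bash
sed -i 's/a=\[p\[0\],p\[1\],.16\]; movep/a=[p[0],p[1],.16]; command_gripper(gap); s=sense()["position"]; s[2]<.2 and move_l([s[0],s[1],.22],feed=.25); movep([p[0],p[1],.22],Rr(p)); movep/' h.py
python3 - <<'E'
from h import *
pick(ST,.067); place(CR,.067,.004,.26,gap=.05)
pick(BR,.067); place(T1,.067,.004,.26,gap=.05)
pick(FL,.067); place(T2,.067,.004,.26,gap=.05)
p=(.3,.45,.33); movep(p,Rr(p))
im,d=camera('top'); save('e1',cv2.resize(im[130:270,90:430],None,fx=2.3,fy=2.3,interpolation=2))
im,d=camera('scene'); save('e2',cv2.resize(im[130:270,80:450],None,fx=2.1,fy=2.1,interpolation=2)); print(sense()['time_s'])
E
```

```text
grip gap 0.0206 at [ 0.4311 -0.1415  0.0673] t 23.2
lift gap 0.0203 F [-0.1 -0.3 -2.1]
hit True z err 0.0004 [0.6073 0.2645 0.0714]
t 29.1
grip gap 0.0206 at [0.4437 0.1564 0.0673] t 32.5
lift gap 0.0208 F [ 0.3  1.  -2. ]
hit True z err 0.0004 [ 0.6246 -0.2145  0.0714]
t 38.3
grip gap 0.0205 at [0.3574 0.2805 0.0671] t 42.9
lift gap 0.0209 F [-0.4  1.2 -2.4]
hit True z err 0.0003 [ 0.6176 -0.3041  0.0713]
t 49.4
52.45
```

View pics/e1.png

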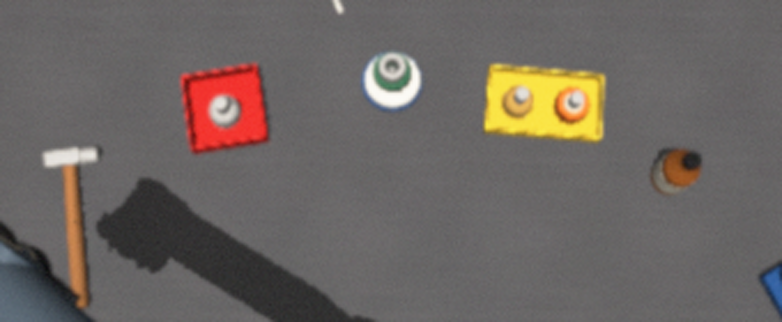

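View pics/e2.png

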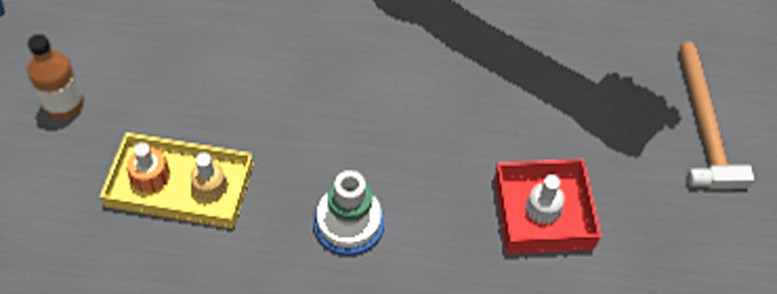

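Both views show the steel brush upright in the crate (e1 224,110), the wheels stacked on the post (e1 392,75), and the brass brush and flap wheel upright in the tray (e1 518,100 and 572,103). The bottle and hammer look unmoved, and the arm touches nothing. Handing in.

```bash
python3 -c "
from h import *
print(sense()['wrist_force'], finish_job())"
```

```text
the job is handed in; nothing more can be done
[-0.74283511  0.31137833  0.41890194] None
```

All five attachments are in place, and I handed the job in at about 52 s of the allowed 109 s; `finish_job()` reports no verdict.

- **Wheels:** the large white wheel is on the spindle base, with the small green one on its hub. Both touched down within 1 mm of the expected height.
- **Brushes and flap wheel:** the steel brush stands in the red crate. The brass brush and flap wheel stand side by side in the yellow tray. All three touched down within 0.5 mm of the expected height.
- **Last checks:** the final top and scene pictures show everything upright and released, with the arm clear. The bottle and hammer look unmoved by eye; I did not measure their positions again. No check failed or disagreed. The one hitch was a print error in my own script during the first grip, and it did not affect the robot.

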